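# Shut and bolt the violet tube drawer

## Robot

A 6-joint arm with a two-finger parallel gripper is mounted at the origin on the work surface. World frame = base frame: x ahead of the robot, y to its left, z up, the work surface at z = 0. Lengths are in m, angles in rad, forces in N, time in s.
With the tool pointing down it reaches from about 0.25 to 0.85 m from the base axis. Payload 12.5 kg.
Tool frame: the origin (TCP) lies at the very end of the fingers, on their centre line; the grasp point (between the pads) lies 19 mm behind it (ctrl.tcp_to_grasp is the z of the grasp point in the tool frame, in m); z points along the fingers, y is the line along which they close (so a half turn about z gives the same grasp; the last joint's range is limited). The gripper opens to 93 mm and grips with 3 to 60 N. Pads are 15 mm wide; open, the fingers measure 128 mm over their backs; the gripper's body (75 mm by 188 mm) begins 65 mm behind the grasp point.
Start: joints at [1.202, 0.351, 1.652, -0, 1.139, -0.085], TCP at [0.154, 0.528, 0.219] pointing down, gripper open.
Joint ranges: [-2.75, 2.75], [-0.79, 2.1], [0.01, 2.65], [-1.57, 4.71], [0.07, 3.14], [-2.87, 2.87]. Speed limits (rad/s): [2.22, 2.22, 2.79, 3.14, 3.14, 3.14].

## Interface

Orientations are given as a unit quaternion [x, y, z, w].
In Python, from workcell import ctrl, viewer, job gives the robot as it stands.
- The arm moves only by the shell command python3 -m jog 'ROWS' [OPENING]. ROWS is JSON, a list of rows, each an object with "linear": the shift along the tool's x, y, z in mm, a list of three; "twist": the turn, a rotation vector about the tool's x, y, z in rad, a list of three. A call has 1 to 12 rows; each row shifts and turns the commanded pose from where the row before left it, along the tool's axes as they then stand; what a row does not reach is not made up. A row lasts 1/8 s, in which the tool goes at most 62.5 mm and 10.7 degrees, less where a joint would pass 70% of its speed; a pose out of reach is approached as far as the arm can. A call with a gripper value outside its range is refused whole. OPENING is the closure, from 0 (fully open) to 1 (shut), set as the call begins (- or left out, the last holds). The fingers move at their own pace and stop on an object; the grip force is fixed at half the most. Time passes only in rows, so rows that do not move let the fingers close. It gives the time, the measured TCP pose, the force, the opening and the grip force at its end, in the units of the state.
- ctrl.sense(): the state, without advancing time (a new reading comes with each control period).
- viewer.grab_frame(name): name is "side" or "top" or "wrist"; returns a dict with "color" (400x640x3 uint8, blue, green, red), "depth" (400x640 float32, m along the optical axis (not along the pixel's ray), 0 where there is no reading), "fx", "fy", "cx", "cy" (pixels), "dist_coeffs" ([k1, k2, p1, p2, k3] as OpenCV has them; the pictures are not rectified), "position" and "orientation" of the camera in the world; the wrist camera has in their place "T_tool_cam" (4x4, takes a point from camera to tool coordinates, whose origin is the TCP and whose axes are the flange's). Camera axes: x right, y up, looking along -z (the intrinsics and any distortion apply to the point x, -y, -z); pixel columns grow to the right and rows downward; lengths in m; the calibration is good to about 2 mm. A picture is of the moment at which its call begins: read the wrist's pose just before it.
- job.finish_job(): hands the job in; it is judged then, once.
The state is a dict: "time_s": time; "q": joint angles; "joint_velocities": joint speeds; "effort": joint torques, N m; "eef_pos": TCP position; "orientation": TCP orientation; "wrist_force": force on the tool from outside, world axes, zero at the start; "ft_torque": the same for the moment, N m; "finger_gap": finger opening in m; "grip_force": force on a finger pad.
Only numpy, scipy, OpenCV 4.12 (cv2) and the standard library are available. Lean on these libraries where they do the work, as an engineer would, in place of code of your own. Each camera call takes 0.05 s, during which the arm holds its last target. There are 200 camera calls.

## Task

Push the open drawer with the violet-capped tubes fully home, then push the red tab of the bolt on top of that same unit all the way across so that the bolt locks the drawer. Leave the yellow unit's drawer and bolt as they are, and do not shift, tip or lift the jars and the tube block standing around.

Things in the scene. Friction and masses are not known exactly. Their poses are not given: they have to be found in the camera images.
- violet_unit: white benchtop tube storage unit with violet stripes on sides and rear roof, fixed to the bench, 220 mm deep (x) x 170 mm wide (y), roof top 105 mm above the bench. Origin: on the bench under the middle of its front opening; x points from the opening to its back (the way the drawer closes), y to its left, z up.
- violet_drawer (a joint): slide of the drawer of violet-capped tubes, in m: 0 = fully home (hard stop), grows as it comes out towards the unit's -x, at most 0.13. About 2.5 N of friction; stays where left. Front panel 170 mm wide, 12 mm thick, 4 to 110 mm above the bench; outer face at unit x = -12 mm when home. Caps reach 90 mm above the bench.
- violet_front (a point): point on the outer face of the violet drawer's front panel, mid width, 85 mm above the bench; moves with the drawer; axes as the unit's. A grey pull ledge (90 mm wide, 25 to 35 mm above the bench) sticks out 14 mm from the face below it.
- violet_staple (a point): centre of the opening of the steel staple (arch, 26 mm wide in x, top 134 mm above the bench) that the bolt enters; it stands on a 30 mm wide tongue running back from the drawer panel's top, 52 mm behind the panel's face, and moves with the violet drawer; axes as the unit's.
- violet_bolt (a joint): slide of the locking bolt on the violet unit's roof, in m: 0 = drawn back, 0.040 = fully across (hard stop). Slides to the unit's -y (right), about 1.5 N of friction, stays where left. Rod 10 mm diameter, axis at unit x = 40 mm, 118 mm high; through the closed drawer's staple at 0.026. Two fixed rails beside it (unit x 28 to 52, y 12 to 80 mm) reach 122 mm high.
- violet_tab (a point): centre of the red upright thumb tab of the bolt on the violet unit: 24 (unit x) x 10 (unit y) x 26 mm high, from 124 to 150 mm above the bench; moves with the bolt; at bolt 0 it is at unit (40, 62, 137) mm. Axes as the unit's.
- yellow_unit: white benchtop tube storage unit with yellow stripes on sides and rear roof, fixed to the bench, 220 mm deep (x) x 170 mm wide (y), roof top 105 mm above the bench. Origin: on the bench under the middle of its front opening; x points from the opening to its back (the way the drawer closes), y to its left, z up.
- yellow_drawer (a joint): slide of the drawer of yellow-capped tubes, in m: 0 = fully home (hard stop), grows as it comes out towards the unit's -x, at most 0.13. About 2.5 N of friction; stays where left. Front panel 170 mm wide, 12 mm thick, 4 to 110 mm above the bench; outer face at unit x = -12 mm when home. Caps reach 90 mm above the bench.
- yellow_front (a point): point on the outer face of the yellow drawer's front panel, mid width, 85 mm above the bench; moves with the drawer; axes as the unit's. A grey pull ledge (90 mm wide, 25 to 35 mm above the bench) sticks out 14 mm from the face below it.
- yellow_staple (a point): centre of the opening of the steel staple (arch, 26 mm wide in x, top 134 mm above the bench) that the bolt enters; it stands on a 30 mm wide tongue running back from the drawer panel's top, 52 mm behind the panel's face, and moves with the yellow drawer; axes as the unit's.
- yellow_bolt (a joint): slide of the locking bolt on the yellow unit's roof, in m: 0 = drawn back, 0.040 = fully across (hard stop). Slides to the unit's -y (right), about 1.5 N of friction, stays where left. Rod 10 mm diameter, axis at unit x = 40 mm, 118 mm high; through the closed drawer's staple at 0.026. Two fixed rails beside it (unit x 28 to 52, y 12 to 80 mm) reach 122 mm high.
- yellow_tab (a point): centre of the red upright thumb tab of the bolt on the yellow unit: 24 (unit x) x 10 (unit y) x 26 mm high, from 124 to 150 mm above the bench; moves with the bolt; at bolt 0 it is at unit (40, 62, 137) mm. Axes as the unit's.
- jar: loose clear specimen jar with orange lid, 42 mm diameter, 55 mm high, standing on the roof of the violet unit near its back. Origin: centre of its underside. Bystander.
- cup: loose white specimen jar with blue lid, 40 mm diameter, 60 mm high, standing on the bench between the two units' drawers. Origin: centre of its underside. Bystander.
- tube_block: loose teal block 75 x 50 x 45 mm with six red-capped tubes in it, 76 mm high in all, standing on the bench to the left of the units. Origin: centre of its underside. Bystander.

How it is judged:
By the outcome, as a careful person would: the job done as asked, in the order asked, and still so for the second after the job is handed in, with the robot touching nothing.
It also fails if it takes over 42 s, if anything falls off the work surface, if the arm or the gripper's body presses on something with over 40 N, if the wrist force passes 120 N, or if a joint passes its speed limit or range.

## Working session

There is one attempt and no reset: what is moved stays moved. The work goes in short steps, Python scripts to look and compute and a shell command to move; the robot and the scene stay as the last step left them, time stands still between calls to the robot, and variables do not carry over. Pictures are saved under pics/ and viewed, at most 10 in all, crops included, and the job is handed in when it is done.

```bash
mkdir -p pics
cat > h.py <<'E'
import numpy as np, cv2
from scipy.spatial.transform import Rotation as R
from workcell import ctrl, viewer
def grab(n):
    s=ctrl.sense(); f=viewer.grab_frame(n)
    if n=="wrist":
        T=np.eye(4);T[:3,:3]=R.from_quat(s["orientation"]).as_matrix();T[:3,3]=s["eef_pos"];T=T@np.array(f["T_tool_cam"])
    else:
        T=np.eye(4);T[:3,:3]=R.from_quat(f["orientation"]).as_matrix();T[:3,3]=f["position"]
    f["T"]=T
    f["K"]=np.array([[f["fx"],0,f["cx"]],[0,f["fy"],f["cy"]],[0,0,1.]])
    return f
def rays(f,uv):
    p=cv2.undistortPoints(np.array(uv,float).reshape(-1,1,2),f["K"],np.array(f["dist_coeffs"],float)).reshape(-1,2)
    return np.c_[p[:,0],-p[:,1],-np.ones(len(p))]@f["T"][:3,:3].T
def plane(f,uv,z):
    d=rays(f,uv);o=f["T"][:3,3];return o+d*((z-o[2])/d[:,2])[:,None]
def deppt(f,uv):
    d=rays(f,uv);z=np.array([f["depth"][int(v),int(u)] for u,v in uv]);return f["T"][:3,3]+d*z[:,None]
E
python3 - <<'E'
from h import *
ims=[]
for n in ["side","top","wrist"]:
    f=grab(n);cv2.imwrite(f"pics/{n}0.png",f["color"]);print(n,f["T"].round(3).tolist(),f["fx"])
    import pickle;pickle.dump(f,open(n+"0.pkl","wb"))
print({k:v for k,v in ctrl.sense().items()})
E
```

```text
side [[0.734, 0.492, -0.467, 0.028], [-0.679, 0.538, -0.5, -0.458], [0.005, 0.684, 0.729, 0.947], [0.0, 0.0, 0.0, 1.0]] 447.18061937735945
top [[0.007, 0.997, -0.073, 0.502], [-1.0, 0.006, -0.012, 0.108], [-0.011, 0.073, 0.997, 1.087], [0.0, 0.0, 0.0, 1.0]] 414.29207909276226
wrist [[0.282, -0.923, -0.262, 0.082], [0.959, 0.271, 0.078, 0.549], [-0.001, -0.273, 0.962, 0.384], [0.0, 0.0, 0.0, 1.0]] 344.1622554694864
{'time_s': 0.15, 'q': array([ 1.20241653e+00,  3.51121765e-01,  1.65222978e+00, -4.78027700e-06,
        1.13907170e+00, -8.46121115e-02]), 'joint_velocities': array([-0.00140162, -0.00126912, -0.00184374, -0.00242488, -0.00144396,
        0.00040766]), 'effort': array([ 5.25611358e-04, -4.97452211e+01, -2.85342300e+01,  6.99037104e-02,
        2.45993299e-02, -5.27818770e-05]), 'eef_pos': array([0.15388353, 0.52778746, 0.21823798]), 'orientation': array([ 1.41407275e-01,  9.89951418e-01, -4.05177731e-04, -9.11459975e-05]), 'wrist_force': array([-0.55792493, -0.15269892, -0.27195017]), 'ft_torque': array([ 0.00251365, -0.03961811, -0.00765424]), 'grip_force': 0.0, 'finger_gap': 0.09299779587787949}
```

View pics/top0.png

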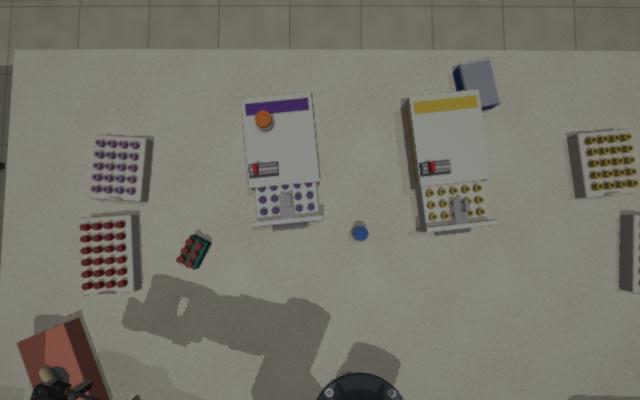

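View pics/side0.png

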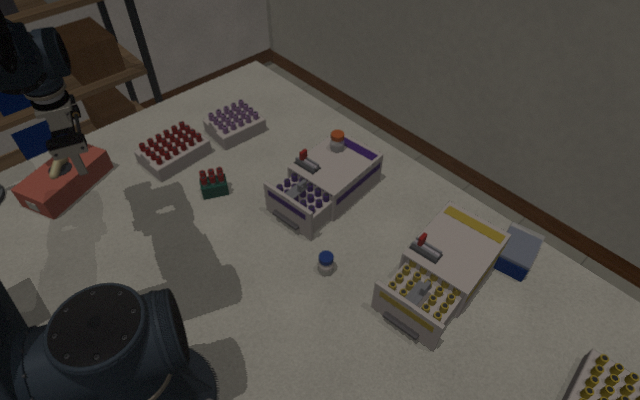

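The top view shows the violet unit near (283,140), with its open drawer's front at about row 222, the red tab near (256,168), the jar at (263,119) and the cup at (360,233). The side view agrees, with the violet tab near (303,155) and the panel near (290,208).

Run:
```python
from h import *
import pickle
t=pickle.load(open("top0.pkl","rb"));s=pickle.load(open("side0.pkl","rb"))
def mask(f,lo,hi,roi):
    h=cv2.cvtColor(f["color"],cv2.COLOR_BGR2HSV);m=cv2.inRange(h,lo,hi)
    if lo[0]==0: m|=cv2.inRange(h,(172,lo[1],lo[2]),(180,255,255))
    o=np.zeros_like(m);x0,y0,x1,y1=roi;o[y0:y1,x0:x1]=m[y0:y1,x0:x1];return o
def cen(m):
    n,l,st,c=cv2.connectedComponentsWithStats(m);i=1+np.argmax(st[1:,4]);return c[i],st[i]
def tri(a,b):
    d1=rays(t,[a])[0];d2=rays(s,[b])[0];o1=t["T"][:3,3];o2=s["T"][:3,3]
    k=np.linalg.lstsq(np.c_[d1,-d2],o2-o1,rcond=None)[0];p,q=o1+k[0]*d1,o2+k[1]*d2;return ((p+q)/2).round(4),np.linalg.norm(p-q).round(4)
for nm,lo,hi,rt,rs in [("tab",(0,150,60),(6,255,255),(245,155,285,182),(292,143,325,170)),("jar",(6,150,60),(18,255,255),(250,105,280,135),(322,125,350,143)),("cup",(105,130,40),(125,255,255),(345,220,375,250),(312,245,340,266)),("ytab",(0,150,60),(6,255,255),(415,155,455,182),(410,225,440,255))]:
    a,sa=cen(mask(t,lo,hi,rt));b,sb=cen(mask(s,lo,hi,rs));print(nm,a.round(1),sa,b.round(1),sb,tri(a,b),deppt(t,[a]).round(3),deppt(s,[b]).round(3))
m=mask(t,(120,60,30),(150,255,255),(240,90,315,125));ys,xs=np.nonzero(m);r=cv2.minAreaRect(np.c_[xs,ys].astype(np.float32));print(r);bp=cv2.boxPoints(r);print(plane(t,bp,.105).round(4))
for f,n,x,y,w,h in((t,"t",235,85,110,150),(s,"s",255,120,150,120)):
    c=cv2.resize(f["color"][y:y+h,x:x+w],None,fx=4,fy=4,interpolation=cv2.INTER_CUBIC);c=cv2.convertScaleAbs(c,alpha=1.3);cv2.imwrite(f"pics/crop_{n}.png",c)
```

```text
tab [255.2 168.3] [253 164   5  10  42] [302.2 153.1] [300 150   7  10  27] (array([0.6259, 0.2534, 0.1441]), np.float64(0.0014)) [[0.626 0.252 0.149]] [[0.621 0.249 0.15 ]]
jar [262.9 118.6] [255 111  16  16 199] [337.3 135.2] [331 130  13  12 115] (array([0.74  , 0.2352, 0.1553]), np.float64(0.0006)) [[0.739 0.235 0.156]] [[0.736 0.231 0.16 ]]
cup [360.2 233. ] [354 227  14  13 141] [325.9 256.7] [320 251  13  12 124] (array([0.4786, 0.003 , 0.0576]), np.float64(0.0016)) [[0.478 0.004 0.061]] [[0.478 0.002 0.059]]
ytab [432.  166.5] [430 162   5  10  41] [421.8 238.4] [418 233   9  13  47] (array([ 0.6329, -0.1526,  0.1428]), np.float64(0.0001)) [[ 0.632 -0.151  0.151]] [[ 0.628 -0.155  0.15 ]]
((276.49505615234375, 106.45050811767578), (11.54242992401123, 62.388824462890625), 84.2894058227539)
[[0.7888 0.2866 0.105 ]
 [0.8045 0.1364 0.105 ]
 [0.7762 0.1334 0.105 ]
 [0.7605 0.2833 0.105 ]]
```

View pics/crop_t.png

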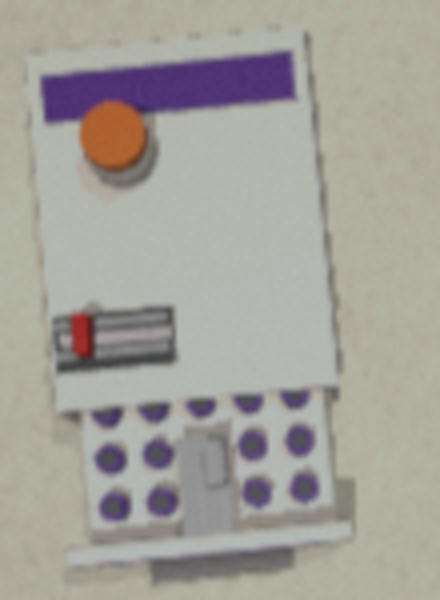

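View pics/crop_s.png

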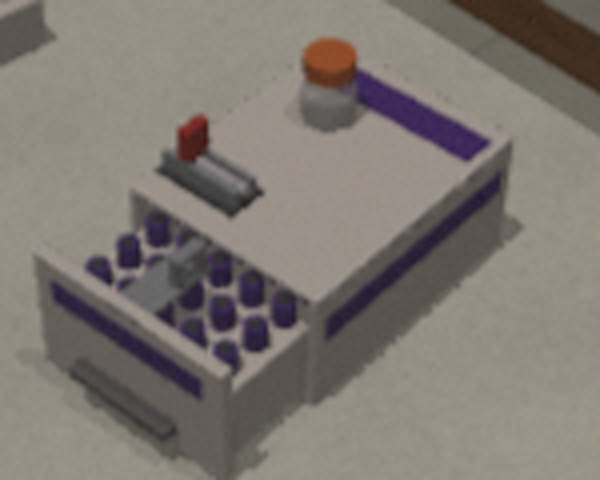

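The crops show the roof corners at full-image pixels (249,188), (319.5,182), (242,99.5) and (312,92.5). The panel's top outer edge runs from (252.5,226) to (323,219). The bolt is drawn back, with the tab at its left end and the staple behind the panel.

Run:
```python
from h import *
import pickle
t=pickle.load(open("top0.pkl","rb"));s=pickle.load(open("side0.pkl","rb"))
c=plane(t,[(249.25,188),(319.5,181.75),(241.75,99.5),(311.75,92.5)],.105)[:,:2]
p=plane(t,[(252.5,226.25),(323.25,219.25)],.110)[:,:2]
print(c.round(4).tolist(),p.round(4).tolist())
L=np.linalg.norm;print("w",L(c[0]-c[1]),"d",L(c[0]-c[2]),L(c[1]-c[3]),"pw",L(p[0]-p[1]))
ux=(c[2]+c[3]-c[0]-c[1]);uy=(c[0]-c[1]+c[2]-c[3])
print("yaw",np.arctan2(ux[1],ux[0]),np.arctan2(-uy[0],uy[1]))
# side view panel corners, face top
ps=plane(s,[(255+37/4,120+253/4),(255+228/4,120+378/4)],.110);print("side panel",ps.round(4))
sc=plane(s,[(255+133/4,120+192/4),(255+318/4,120+300/4),(255+510/4,120+148/4)],.105);print("side roof fl,fr,br",sc.round(4))
ctr=(c.mean(0));yaw=(np.arctan2(ux[1],ux[0])+np.arctan2(-uy[0],uy[1]))/2
X=np.array([np.cos(yaw),np.sin(yaw)]);Y=np.array([-X[1],X[0]])
o=ctr-.11*X;print("origin",o,"yaw",yaw)
for n,q in (("tab",[.6259,.2534]),("jar",[.74,.2352]),("cup",[.4786,.003]),("pL",p[0]),("pR",p[1]),("stripeL",[.7888,.2866])):print(n,((np.array(q)-o)@X).round(4),((np.array(q)-o)@Y).round(4))
print("expected tab",o+.04*X+.062*Y)
```

```text
[[0.5842, 0.2723], [0.6001, 0.1049], [0.7994, 0.2944], [0.8171, 0.1248]] [[0.4934, 0.2622], [0.511, 0.0956]]
w 0.16812048570887095 d 0.21631016178161822 0.21796445960506083 pw 0.16747686747282256
yaw 0.09712487554164007 0.09945628280629346
side panel [[0.496  0.2603 0.11  ]
 [0.5155 0.0925 0.11  ]]
side roof fl,fr,br [[0.5846 0.2673 0.105 ]
 [0.6071 0.1064 0.105 ]
 [0.8117 0.1219 0.105 ]]
origin [0.59074797 0.18831691] yaw 0.09829057917396676
tab 0.0414 0.0613
jar 0.1531 0.032
cup -0.1298 -0.1734
pL -0.0896 0.083
pR -0.0885 -0.0844
stripeL 0.2067 0.0784
expected tab [0.6244707  0.25394296]
```

Unit pose: origin (0.591, 0.188), yaw 0.098 rad. The tab lands within 2 mm of where it should be, and the sizes check. The drawer is about 77 mm out. I'll close the gripper, turn it to the unit's axes, and go to just in front of the panel.

```bash
cat >> h.py <<'E'
YAW=.0983;O=np.array([.5907,.1883,0]);U=R.from_euler("z",YAW)
def to(unit_target):
    s=ctrl.sense();T=R.from_quat(s["orientation"]);p=U.inv().apply(s["eef_pos"]-O)
    want=R.from_matrix((U.as_matrix()@np.diag([-1,1,-1.])))
    w=O+U.apply(unit_target)
    print("t",round(s["time_s"],2),"unit pos mm",(p*1e3).round(1),"shift tool mm",(T.inv().apply(w-s["eef_pos"])*1e3).round(1),"twist",(T.inv()*want).as_rotvec().round(3),"F",U.inv().apply(s["wrist_force"]).round(1),"gap",round(s["finger_gap"],3))
E
python3 -m jog '[{"linear":[0,0,0],"twist":[0,0,-0.127]},{"linear":[0,0,0],"twist":[0,0,-0.127]},{"linear":[0,0,0],"twist":[0,0,-0.127]},{"linear":[-26,-42,0],"twist":[0,0,0]},{"linear":[-26,-42,0],"twist":[0,0,0]},{"linear":[-26,-42,0],"twist":[0,0,0]},{"linear":[-26,-42,0],"twist":[0,0,0]},{"linear":[-26,-42,0],"twist":[0,0,0]},{"linear":[-26,-42,0],"twist":[0,0,0]},{"linear":[-26,-42,0],"twist":[0,0,0]},{"linear":[-26,-42,0],"twist":[0,0,0]},{"linear":[-26,-42,0],"twist":[0,0,0]}]' 1
python3 -c "
from h import *
to([-.16,0,.08])"
```

```text
time_s: 1.65
eef_pos: [0.4243, 0.173, 0.2186]
orientation: [-0.049, 0.999, 0.0, 0.0]
wrist_force: [-0.0, -0.3, 0.4]
finger_gap: 0.0003
grip_force: 0.0
t 1.65 unit pos mm [-167.1    1.1  218.6] shift tool mm [ -7.1  -1.1 138.6] twist [ 0.     0.    -0.001] F [-0.1 -0.3  0.4] gap 0.0
```

```bash
python3 -m jog '[{"linear":[0,0,28],"twist":[0,0,0]},{"linear":[0,0,28],"twist":[0,0,0]},{"linear":[0,0,28],"twist":[0,0,0]},{"linear":[0,0,28],"twist":[0,0,0]},{"linear":[0,0,26],"twist":[0,0,0]},{"linear":[0,-1,0],"twist":[0,0,0]},{"linear":[-20,0,0],"twist":[0,0,0]},{"linear":[-20,0,0],"twist":[0,0,0]},{"linear":[-15,0,0],"twist":[0,0,0]},{"linear":[-8,0,0],"twist":[0,0,0]},{"linear":[-8,0,0],"twist":[0,0,0]},{"linear":[-8,0,0],"twist":[0,0,0]}]'
python3 -c "
from h import *
to([-.02,0,.08])
f=grab('top');cv2.imwrite('pics/t1.png',cv2.resize(f['color'][85:245,225:385],None,fx=3,fy=3))"
```

```text
time_s: 3.15
eef_pos: [0.502, 0.1812, 0.0806]
orientation: [-0.049, 0.999, -0.0, -0.001]
wrist_force: [-3.9, 0.4, 1.8]
finger_gap: 0.0004
grip_force: 1.5
t 3.15 unit pos mm [-89.    1.6  80.6] shift tool mm [-69.   -1.5   0.5] twist [-0.    -0.001 -0.001] F [-3.8  0.7  1.8] gap 0.0
```

View pics/t1.png

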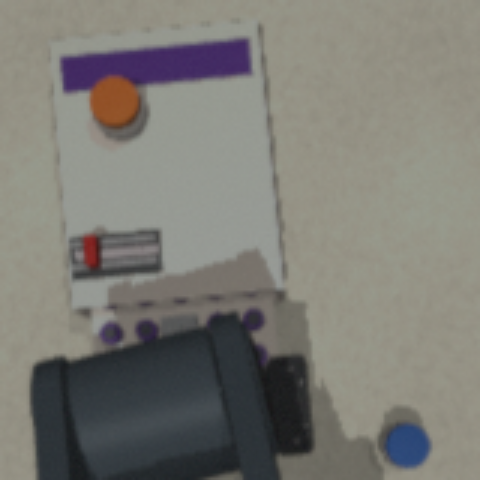

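The arm is at the panel with 3.8 N of resistance, so the drawer is sliding. The jar and cup haven't moved. I'll keep pushing and slow down near the stop.

```bash
python3 -m jog '[{"linear":[-8,0,0],"twist":[0,0,0]},{"linear":[-8,0,0],"twist":[0,0,0]},{"linear":[-8,0,0],"twist":[0,0,0]},{"linear":[-8,0,0],"twist":[0,0,0]},{"linear":[-8,0,0],"twist":[0,0,0]},{"linear":[-8,0,0],"twist":[0,0,0]},{"linear":[-6,0,0],"twist":[0,0,0]},{"linear":[-3,0,0],"twist":[0,0,0]},{"linear":[-3,0,0],"twist":[0,0,0]},{"linear":[-2,0,0],"twist":[0,0,0]}]'
python3 -c "
from h import *
to([-.02,0,.08])"
```

```text
time_s: 4.45
eef_pos: [0.564, 0.1872, 0.0806]
orientation: [-0.049, 0.999, -0.0, -0.0]
wrist_force: [-2.7, 1.6, -1.0]
finger_gap: 0.0005
grip_force: 1.3
t 4.45 unit pos mm [-26.6   1.5  80.6] shift tool mm [-6.6 -1.5  0.6] twist [-0.    -0.    -0.001] F [-2.5  1.9 -1. ] gap 0.0
```

```bash
for i in 1; do python3 -m jog '[{"linear":[-2,0,0],"twist":[0,0,0]},{"linear":[-2,0,0],"twist":[0,0,0]},{"linear":[-1,0,0],"twist":[0,0,0]},{"linear":[0,0,0],"twist":[0,0,0]}]'; done
python3 -c "
from h import *
to([-.02,0,.08])"
```

```text
time_s: 4.95
eef_pos: [0.5691, 0.1876, 0.0807]
orientation: [-0.049, 0.999, -0.0, 0.0]
wrist_force: [-2.1, 1.8, -0.7]
finger_gap: 0.0006
grip_force: 0.7
t 4.95 unit pos mm [-21.5   1.4  80.7] shift tool mm [-1.5 -1.4  0.7] twist [-0.     0.    -0.001] F [-1.9  2.  -0.7] gap 0.001
```

```bash
python3 -m jog '[{"linear":[-1,0,0],"twist":[0,0,0]},{"linear":[-1,0,0],"twist":[0,0,0]},{"linear":[0,0,0],"twist":[0,0,0]}]'
python3 -c "
from h import *
to([-.02,0,.08])"
python3 -m jog '[{"linear":[-1,0,0],"twist":[0,0,0]},{"linear":[0,0,0],"twist":[0,0,0]}]'
python3 -c "
from h import *
to([-.02,0,.08])"
```

```text
time_s: 5.32
eef_pos: [0.5711, 0.1878, 0.0807]
orientation: [-0.049, 0.999, -0.0, 0.0]
wrist_force: [-1.6, 0.4, -0.2]
finger_gap: 0.0006
grip_force: 0.8
t 5.33 unit pos mm [-19.5   1.5  80.7] shift tool mm [ 0.5 -1.5  0.7] twist [-0.     0.    -0.001] F [-1.6  0.5 -0.2] gap 0.001
time_s: 5.58
eef_pos: [0.5721, 0.1879, 0.0807]
orientation: [-0.049, 0.999, -0.0, 0.0]
wrist_force: [-2.0, -0.8, -0.2]
finger_gap: 0.0004
grip_force: 0.9
t 5.58 unit pos mm [-18.6   1.5  80.7] shift tool mm [ 1.4 -1.5  0.7] twist [-0.     0.    -0.001] F [-2.1 -0.5 -0.2] gap 0.0
```

```bash
for i in 1; do python3 -m jog '[{"linear":[-1,0,0],"twist":[0,0,0]},{"linear":[0,0,0],"twist":[0,0,0]}]';python3 -c "
from h import *
to([-.02,0,.08])"
python3 -m jog '[{"linear":[-1,0,0],"twist":[0,0,0]},{"linear":[0,0,0],"twist":[0,0,0]}]';python3 -c "
from h import *
to([-.02,0,.08])"; done
```

```text
time_s: 5.82
eef_pos: [0.5731, 0.188, 0.0807]
orientation: [-0.049, 0.999, -0.0, 0.0]
wrist_force: [-1.8, -0.2, -0.6]
finger_gap: 0.0
grip_force: 0.9
t 5.83 unit pos mm [-17.6   1.5  80.7] shift tool mm [ 2.4 -1.5  0.7] twist [-0.     0.    -0.001] F [-1.8  0.  -0.6] gap 0.0
time_s: 6.08
eef_pos: [0.5731, 0.188, 0.0806]
orientation: [-0.049, 0.999, -0.0, -0.001]
wrist_force: [-7.5, -1.7, 4.2]
finger_gap: 0.0006
grip_force: 3.8
t 6.08 unit pos mm [-17.5   1.5  80.6] shift tool mm [ 2.5 -1.5  0.7] twist [-0.    -0.002 -0.001] F [-7.7 -1.   4.2] gap 0.001
```

The stop is reached: the tool didn't advance and the force rose. I'll seat it with one more mm, back off, rise and move over to the left of the tab.

```bash
python3 -m jog '[{"linear":[-1,0,0],"twist":[0,0,0]},{"linear":[0,0,0],"twist":[0,0,0]}]';python3 -c "
from h import *
to([-.02,0,.08])"
python3 -m jog '[{"linear":[10,0,0],"twist":[0,0,0]},{"linear":[20,0,0],"twist":[0,0,0]},{"linear":[15,0,0],"twist":[0,0,0]},{"linear":[0,0,-30],"twist":[0,0,0]},{"linear":[0,0,-40],"twist":[0,0,0]},{"linear":[0,0,-40],"twist":[0,0,0]},{"linear":[0,35,-20],"twist":[0,0,0]},{"linear":[0,40,0],"twist":[0,0,0]},{"linear":[-10,40,0],"twist":[0,0,0]},{"linear":[-40,0,0],"twist":[0,0,0]},{"linear":[-40,0,0],"twist":[0,0,0]},{"linear":[0,0,0],"twist":[0,0,0]}]'
python3 - <<'E'
from h import *
to([.04,.11,.131])
t=grab("top");w=grab("wrist");s=grab("side")
cv2.imwrite("pics/s2.png",cv2.resize(s["color"][100:260,230:430],None,fx=3,fy=3));cv2.imwrite("pics/w2.png",w["color"])
E
```

```text
time_s: 6.32
eef_pos: [0.5731, 0.188, 0.0807]
orientation: [-0.049, 0.999, -0.0, -0.002]
wrist_force: [-14.0, -2.8, 9.8]
finger_gap: 0.0003
grip_force: 6.8
t 6.33 unit pos mm [-17.5   1.4  80.7] shift tool mm [ 2.5 -1.4  0.7] twist [-0.    -0.004 -0.001] F [-14.3  -1.4   9.8] gap 0.0
time_s: 7.82
eef_pos: [0.6102, 0.3069, 0.2099]
orientation: [-0.048, 0.999, 0.0, 0.0]
wrist_force: [-0.7, -0.4, -0.6]
finger_gap: 0.0004
grip_force: 0.0
t 7.83 unit pos mm [ 31.1 116.1 209.9] shift tool mm [-8.9 -6.1 78.9] twist [ 0.     0.001 -0.002] F [-0.7 -0.3 -0.6] gap 0.0
```

View pics/s2.png

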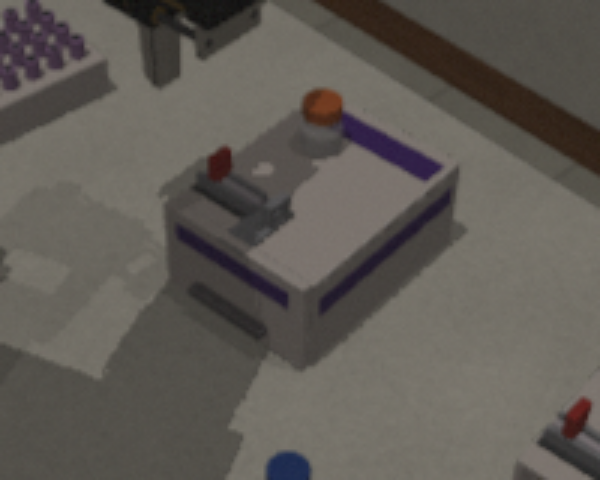

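View pics/w2.png

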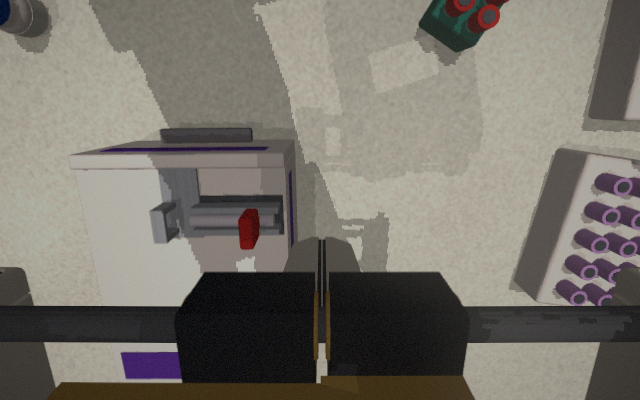

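The drawer is closed: the panel is flush and the staple stands in line with the rod. The tab at side crop (219,163) hasn't moved. Next I'll descend at the tab's left and push.

```bash
python3 -m jog '[{"linear":[-9,0,0],"twist":[0,0,0]},{"linear":[0,0,26],"twist":[0,0,0]},{"linear":[0,0,26],"twist":[0,0,0]},{"linear":[0,0,26],"twist":[0,0,0]},{"linear":[0,0,0],"twist":[0,0,0]},{"linear":[0,-10,0],"twist":[0,0,0]},{"linear":[0,-10,0],"twist":[0,0,0]},{"linear":[0,-5,0],"twist":[0,0,0]},{"linear":[0,-5,0],"twist":[0,0,0]},{"linear":[0,-5,0],"twist":[0,0,0]},{"linear":[0,-5,0],"twist":[0,0,0]},{"linear":[0,-5,0],"twist":[0,0,0]}]';python3 -c "
from h import *
to([.04,.044,.131])"
```

```text
time_s: 9.48
eef_pos: [0.622, 0.2631, 0.1328]
orientation: [-0.049, 0.999, 0.0, 0.0]
wrist_force: [0.9, 2.5, 0.8]
finger_gap: 0.0004
grip_force: 0.8
t 9.47 unit pos mm [ 38.5  71.3 132.8] shift tool mm [ -1.5 -27.3   1.8] twist [ 0.     0.    -0.001] F [1.1 2.4 0.8] gap 0.0
```

```bash
python3 -m jog '[{"linear":[0,-5,0],"twist":[0,0,0]},{"linear":[0,-5,0],"twist":[0,0,0]},{"linear":[0,-5,0],"twist":[0,0,0]},{"linear":[0,-4,0],"twist":[0,0,0]},{"linear":[0,0,0],"twist":[0,0,0]}]';python3 -c "
from h import *
to([.04,.044,.131])"
python3 -m jog '[{"linear":[0,-2,0],"twist":[0,0,0]},{"linear":[0,-2,0],"twist":[0,0,0]},{"linear":[0,0,0],"twist":[0,0,0]}]';python3 -c "
from h import *
to([.04,.044,.131])"
```

```text
time_s: 10.1
eef_pos: [0.6236, 0.2438, 0.1325]
orientation: [-0.048, 0.999, -0.0, -0.0]
wrist_force: [-0.6, -0.5, 1.5]
finger_gap: 0.0005
grip_force: 0.0
t 10.1 unit pos mm [ 38.2  52.  132.5] shift tool mm [-1.8 -8.   1.5] twist [-0.    -0.001 -0.001] F [-0.6 -0.4  1.5] gap 0.001
time_s: 10.48
eef_pos: [0.624, 0.2401, 0.1325]
orientation: [-0.049, 0.999, -0.0, -0.0]
wrist_force: [-1.1, 0.9, 0.4]
finger_gap: 0.0006
grip_force: 0.2
t 10.47 unit pos mm [ 38.2  48.3 132.5] shift tool mm [-1.8 -4.3  1.5] twist [-0.    -0.    -0.001] F [-1.   1.   0.4] gap 0.001
```

```bash
python3 -m jog '[{"linear":[0,-2,0],"twist":[0,0,0]},{"linear":[0,0,0],"twist":[0,0,0]}]';python3 -c "
from h import *
to([.04,.044,.131])"
python3 -m jog '[{"linear":[0,-1,0],"twist":[0,0,0]},{"linear":[0,0,0],"twist":[0,0,0]}]';python3 -c "
from h import *
to([.04,.044,.131])
w=grab('wrist');cv2.imwrite('pics/w3.png',w['color'])"
```

```text
time_s: 10.72
eef_pos: [0.6242, 0.2381, 0.1325]
orientation: [-0.049, 0.999, -0.0, -0.0]
wrist_force: [0.2, 0.4, 0.5]
finger_gap: 0.0001
grip_force: 0.3
t 10.72 unit pos mm [ 38.3  46.3 132.5] shift tool mm [-1.7 -2.3  1.5] twist [-0.    -0.    -0.001] F [0.2 0.4 0.5] gap 0.0
time_s: 10.98
eef_pos: [0.6244, 0.2372, 0.1326]
orientation: [-0.049, 0.999, -0.0, -0.0]
wrist_force: [-0.7, 0.6, -0.9]
finger_gap: 0.0001
grip_force: 0.4
t 10.97 unit pos mm [ 38.3  45.4 132.6] shift tool mm [-1.7 -1.4  1.6] twist [-0.    -0.    -0.001] F [-0.7  0.7 -0.9] gap 0.0
```

View pics/w3.png

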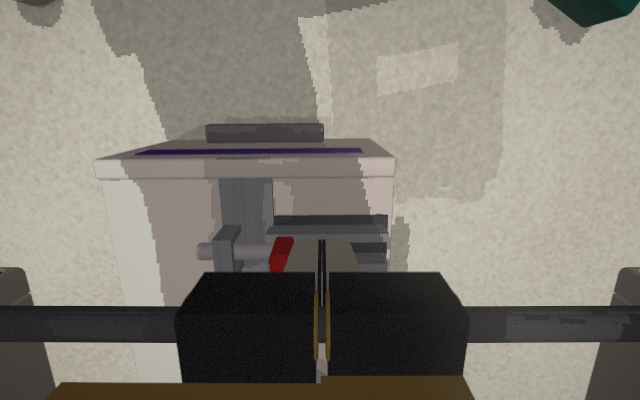

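The rod at about (210,250) has passed through the staple at (228,245), and the finger is against the tab at (282,255). I'll keep going until I feel the stop.

```bash
python3 -m jog '[{"linear":[0,-2,0],"twist":[0,0,0]},{"linear":[0,0,0],"twist":[0,0,0]}]' | grep -E "eef|wrist"
python3 -m jog '[{"linear":[0,-1,0],"twist":[0,0,0]},{"linear":[0,0,0],"twist":[0,0,0]}]'| grep -E "eef|wrist"
python3 -m jog '[{"linear":[0,-1,0],"twist":[0,0,0]},{"linear":[0,0,0],"twist":[0,0,0]}]'| grep -E "eef|wrist"
```

```text
eef_pos: [0.6245, 0.2361, 0.1327]
wrist_force: [-1.8, 6.2, -0.7]
eef_pos: [0.6245, 0.2359, 0.1327]
wrist_force: [-0.4, 9.9, -2.1]
eef_pos: [0.6246, 0.2358, 0.1328]
wrist_force: [-1.3, 15.3, -1.4]
```

The bolt is at its hard stop: 15 N and no further motion. I'll retreat and check.

```bash
python3 -m jog '[{"linear":[0,10,0],"twist":[0,0,0]},{"linear":[0,20,0],"twist":[0,0,0]},{"linear":[0,25,0],"twist":[0,0,0]},{"linear":[0,20,-20],"twist":[0,0,0]},{"linear":[0,0,-40],"twist":[0,0,0]},{"linear":[0,20,-40],"twist":[0,0,0]},{"linear":[0,40,0],"twist":[0,0,0]},{"linear":[0,40,0],"twist":[0,0,0]},{"linear":[0,0,0],"twist":[0,0,0]},{"linear":[0,0,0],"twist":[0,0,0]}]'
python3 - <<'E'
from h import *
to([.04,.2,.25])
t=grab("top");s=grab("side")
def c(f,lo,hi,r):
    h=cv2.cvtColor(f["color"],cv2.COLOR_BGR2HSV)[r[1]:r[3],r[0]:r[2]];m=cv2.inRange(h,lo,hi);ys,xs=np.nonzero(m);return np.array([xs.mean()+r[0],ys.mean()+r[1]])
for n,lo,hi,r,z in (("tab",(0,150,60),(6,255,255),(245,155,295,182),.144),("jar",(6,150,60),(18,255,255),(250,105,280,135),.155),("cup",(105,130,40),(125,255,255),(345,220,375,250),.058),("ytab",(0,150,60),(6,255,255),(415,155,455,182),.143)):
    p=plane(t,[c(t,lo,hi,r)],z)[0];print(n,p.round(4),(U.inv().apply(p-O)).round(4))
a=cv2.resize(t["color"][80:280,160:500],None,fx=2,fy=2);b=cv2.resize(s["color"][100:340,180:520],None,fx=1,fy=1)
b=cv2.copyMakeBorder(b,0,0,0,340,cv2.BORDER_CONSTANT);cv2.imwrite("pics/end.png",np.vstack([a,b])[:600])
E
```

```text
time_s: 13.02
eef_pos: [0.6075, 0.4078, 0.2323]
orientation: [-0.049, 0.999, -0.0, -0.0]
wrist_force: [0.7, -0.7, 0.5]
finger_gap: 0.0007
grip_force: 0.0
t 13.03 unit pos mm [ 38.3 216.8 232.3] shift tool mm [ -1.7 -16.8 -17.7] twist [-0. -0. -0.] F [ 0.6 -0.8  0.5] gap 0.001
tab [0.6308 0.2154 0.144 ] [0.0425 0.0231 0.144 ]
jar [0.7397 0.2354 0.155 ] [0.1529 0.0323 0.155 ]
cup [0.478  0.0037 0.058 ] [-0.1302 -0.1726  0.058 ]
ytab [ 0.6327 -0.1517  0.143 ] [ 0.0084 -0.3425  0.143 ]
```

View pics/end.png

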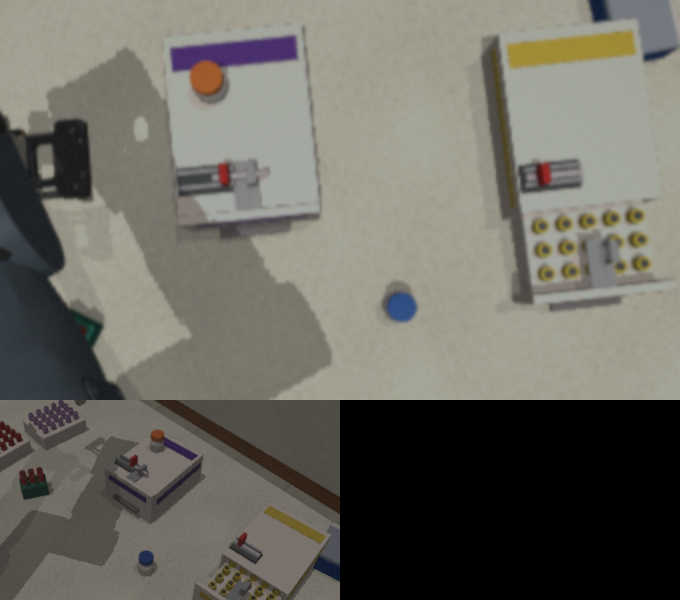

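The drawer is home and the tab moved from unit y 61 to 23 mm, about 38–39 mm by vision and stopped hard. The rod at (262,172) sticks out through the staple at (245,172). The jar, cup, tube block and yellow unit are unchanged, and the robot is clear.

```bash
python3 -c "
from workcell import job
print(job.finish_job())"
```

```text
the job is handed in; nothing more can be done
None
```

The violet drawer is fully home and its bolt is pushed to its hard stop through the staple; the final images show the yellow unit, jars and tube block as they were, and the job was handed in at about 13 s.

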